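# Close and lock the gearbox inspection cover

### The arm

A 6-joint arm with a two-finger parallel gripper is mounted at the origin on the work surface. World frame = base frame: x ahead of the robot, y to its left, z up, the work surface at z = 0. Lengths are in m, angles in rad, forces in N, time in s.
With the tool pointing down it reaches from about 0.3 to 0.875 m from the base axis. Payload 6.4 kg.
Tool frame: the origin (TCP) lies midway between the tips of the shut fingers; the grasp point (between the pads) lies 19 mm behind it; z points along the fingers, y is the line along which they close (so a half turn about z gives the same grasp; the last joint's range is limited). The gripper opens to 85 mm and grips with 20 to 120 N. Pads are 22 mm wide; open, the fingers measure 114 mm over their backs; the gripper's body (76 mm by 85 mm) begins 54 mm behind the grasp point. The pads swing forward as they close: fully open they stand 13 mm farther back than shut.
Start: joints at [-1.548, 0.181, 1.607, -0, 1.354, -0.206], TCP at [0.13, -0.56, 0.231] pointing down, gripper open.
Joint ranges: [-2.99, 2.99], [-0.89, 2.07], [0.3, 2.58], [-1.14, 4.28], [0, 2.63], [-3.12, 3.12]. Speed limits (rad/s): [2.57, 2.57, 3.01, 3.14, 3.14, 3.14].

### API

Orientations are given as a unit quaternion [w, x, y, z].
In Python, from bench import get_obs, camera, hand_in gives the robot as it stands.
- The arm moves only by the tool carry_out, never from a script. Its argument "plan" is a list that holds one entry, the list of rows, each a list of 7 numbers: the shift along the world's x, y, z in m, then the turn, a rotation vector about the world's x, y, z in rad, then the opening, from 0 (shut) to 1 (fully open). In form: [[[x, y, z, rx, ry, rz, hand], ...]]. A call has exactly 5 rows; each row is the pose to reach, as a shift and turn from the pose commanded when the call began; what a row does not reach only later rows make up. A row lasts 1/12 s, in which the tool goes at most 41.7 mm and 7.16 degrees, less where a joint would pass 70% of its speed; a pose out of reach is approached as far as the arm can. A call with a gripper value outside its range is refused whole. The fingers move at their own pace and stop on an object; the grip force is fixed at half the most. Time passes only in rows, so rows that repeat a pose let the fingers close, or fill a call up. It gives the time, the measured TCP pose, the force, the opening and the grip force at its end, in the units of the state.
- get_obs(): the state, without advancing time (a new reading comes with each control period).
- camera(name): name is "scene" or "top" or "wrist"; returns a dict with "pixels" (384x512x3 uint8, red, green, blue), "z_map" (384x512 float32, m along the optical axis (not along the pixel's ray), 0 where there is no reading), "camera_matrix" (3x3 intrinsics, pixels), "k1" (the pictures are not rectified: a ray, as slopes to the right and down, at radius r is drawn at 1 + k1 r^2 times it, then the intrinsics apply), "cam_to_world" (4x4, takes a point from camera to world coordinates). Camera axes: x right, y up, looking along -z (the intrinsics and any distortion apply to the point x, -y, -z); pixel columns grow to the right and rows downward; lengths in m; the calibration is good to about 2 mm. A picture is of the moment at which its call begins.
- hand_in(): hands the job in; it is judged then, once.
The state is a dict: "time_s": time; "q": joint angles; "dq": joint speeds; "joint_efforts": joint torques, N m; "eef_pos": TCP position; "eef_rot": TCP orientation; "wrist_force": force on the tool from outside, world axes, zero at the start; "torque": the same for the moment, N m; "opening": opening from 0.0 (shut) to 1.0 (fully open); "grasp_force": force on a finger pad.
Only numpy, scipy, OpenCV 4.12 (cv2) and the standard library are available. Lean on these libraries where they do the work, as an engineer would, in place of code of your own. Each camera call takes 0.05 s, during which the arm holds its last target. There are 200 camera calls.

### The job

Push the gearbox's sliding inspection cover fully home by its upright tab. Then lock it by turning the three captive lever bolts clockwise (seen from above) to their end stops: first the one with the long lever, and only then the two with short levers, in either order. Leave everything else on and around the gearbox where it is.

Things in the scene. Friction and masses are not known exactly. Their poses are not given: they have to be found in the camera images.
- gearbox: grey cast gearbox bolted to the bench, 180 (x) x 300 (y) mm, foot flange 210 x 320, top 60 mm up, with two 49 mm wide aluminium guide strips along y at x = -66 and +66 mm, tops 70 mm up. Origin: centre of its underside. Between the strips a slot with gears, closed by a sliding cover. The three captive bolts stand at (65, 0), (-65, 85), (-65, -85) mm; which stands where changes.
- cover (a joint): travel in m of the dark steel sliding cover plate (81 x 190 mm, 6 mm thick, its top 66 mm over the bench) along the gearbox's -y direction: starts 0 to 0.02 (slot partly open), 0.07 = home against its end stop. It takes about 3 N to slide, and stays.
- cover_tab (a point): centre of the top edge of the upright push tab on the cover, 90 mm over the bench. The tab stands 24 mm above the cover, is 50 mm wide (gearbox x) and 8 mm thick (gearbox y), at the cover's +y end.
- bolt_long (a joint): angle of the long-levered captive bolt in rad: 0 = fully loose, grows as it turns clockwise seen from above, 2.1 = end stop (tight). Starts 0 to 0.45. It is stiff (about 0.2 N m) and stays where it is left.
- bolt_long_hub (a point): point on the upright turning axis of the long-levered captive bolt, at the height of the lever's centre line (96 mm above the bench). Black conical hub of 34 mm diameter, its top 13 mm above this point.
- bolt_long_end (a point): outer end of the lever of the long-levered captive bolt: a level round black bar of 14 mm diameter that reaches 80 mm from the axis, with 19 mm or more of free space under it. Direction hub to end, anticlockwise from the gearbox's +x: 240 deg at joint 0, 120 deg at the end stop.
- bolt_short1 (a joint): angle of one short-levered captive bolt in rad: 0 = fully loose, grows as it turns clockwise seen from above, 2.1 = end stop (tight). Starts 0 to 0.45. It is stiff (about 0.2 N m) and stays where it is left.
- bolt_short1_hub (a point): point on the upright turning axis of one short-levered captive bolt, at the height of the lever's centre line (96 mm above the bench). Black conical hub of 24 mm diameter, its top 13 mm above this point.
- bolt_short1_end (a point): outer end of the lever of one short-levered captive bolt: a level round black bar of 12 mm diameter that reaches 56 mm from the axis, with 19 mm or more of free space under it. Direction hub to end, anticlockwise from the gearbox's +x: 240 deg at joint 0, 120 deg at the end stop.
- bolt_short2 (a joint): angle of the other short-levered captive bolt in rad: 0 = fully loose, grows as it turns clockwise seen from above, 2.1 = end stop (tight). Starts 0 to 0.45. It is stiff (about 0.2 N m) and stays where it is left.
- bolt_short2_hub (a point): point on the upright turning axis of the other short-levered captive bolt, at the height of the lever's centre line (96 mm above the bench). Black conical hub of 24 mm diameter, its top 13 mm above this point.
- bolt_short2_end (a point): outer end of the lever of the other short-levered captive bolt: a level round black bar of 12 mm diameter that reaches 56 mm from the axis, with 19 mm or more of free space under it. Direction hub to end, anticlockwise from the gearbox's +x: 240 deg at joint 0, 120 deg at the end stop.
- socket: steel socket, 24 mm diameter, 30 mm high, standing on the gearbox's far strip. Bystander. Origin under its centre.
- hexbolt: loose steel bolt 34 mm high standing on its 22 mm head on the gearbox's far strip. Bystander. Origin under its centre.
- wrench: steel wrench, 190 mm, lying flat on the bench at the gearbox's near side. Bystander.
- screwdriver: screwdriver, 200 mm, lying on the bench beyond the gearbox. Bystander.
- spray_can: white spray can, 60 mm diameter, 170 mm high, upright. Bystander. Origin under its centre.
- drill: grey cordless drill standing on its battery, about 180 mm high. Bystander. Origin under its battery.
- carton: cardboard carton 100 x 130 x 70 mm. Bystander. Origin under its centre.

How it is judged:
By the outcome, as a careful person would: the job done as asked, in the order asked, and still so for the second after the job is handed in, with the robot touching nothing.
It also fails if it takes over 58 s, if anything falls off the work surface, if the arm or the gripper's body presses on something with over 40 N, if the wrist force passes 120 N, or if a joint passes its speed limit or range.

## Working session

There is one attempt and no reset: what is moved stays moved. The work goes in short steps, Python scripts to look and compute and a tool call to move; the robot and the scene stay as the last step left them, time stands still between calls to the robot, and variables do not carry over. Pictures are saved under pics/ and viewed, at most 10 in all, crops included, and the job is handed in when it is done.

Besides the shell and the picture viewer there is one more tool, called after "Emit:" by a JSON object that holds its "name" and its "arguments", one argument or row to a line. carry_out: Moves the arm, as the interface text tells. Its arguments: {"type":"object","properties":{"plan":{"type":"array","items":{"type":"array","items":{"type":"array","items":{"type":"number"}}}}},"required":["plan"]}

```bash
mkdir -p pics; cat > h.py <<'E'
import numpy as np, cv2
from bench import get_obs, camera
def K(c): return np.array(c["camera_matrix"]),float(c["k1"]),np.array(c["cam_to_world"])
def undist(c,uv):
    k,k1,T=K(c); uv=np.atleast_2d(np.float64(uv)).reshape(-1,1,2)
    return cv2.undistortPoints(uv,k,np.array([k1,0,0,0,0.]))[:,0]
def onplane(c,uv,z):
    s=undist(c,uv); T=K(c)[2]; d=np.c_[s[:,0],-s[:,1],-np.ones(len(s))]@T[:3,:3].T
    return T[:3,3]+d*((z-T[2,3])/d[:,2])[:,None]
def cloud(c):
    h,w=c["z_map"].shape; v,u=np.mgrid[:h,:w]
    s=undist(c,np.c_[u.ravel(),v.ravel()]); z=c["z_map"].ravel()[:,None]; T=K(c)[2]
    return ((np.c_[s[:,0],-s[:,1],-np.ones(len(s))]*z)@T[:3,:3].T+T[:3,3]).reshape(h,w,3)
def proj(c,p):
    k,k1,T=K(c); q=(np.atleast_2d(p)-T[:3,3])@T[:3,:3]; s=np.c_[q[:,0],-q[:,1]]/-q[:,2:]
    s*=1+k1*(s**2).sum(1)[:,None]; return s@k[:2,:2].T+k[:2,2]
E
python3 - <<'E'
from h import *
o=get_obs(); print(o)
for n in("scene","top"):
    c=camera(n); cv2.imwrite(f"pics/{n}.png",cv2.cvtColor(c["pixels"],cv2.COLOR_RGB2BGR)); np.save(f"{n}.npy",c,allow_pickle=True); print(n,c["cam_to_world"],c["k1"])
E
```

```text
{'time_s': 0.0, 'q': array([-1.54830357e+00,  1.81537829e-01,  1.60801017e+00, -1.51326465e-05,
        1.35380443e+00, -2.06269379e-01]), 'dq': array([ 0.00088205, -0.00128318,  0.00018459, -0.00065624, -0.0001176 ,
        0.00034265]), 'joint_efforts': array([-3.90144714e-04, -4.44885314e+01, -3.51336443e+01, -2.57871915e-05,
        9.14617383e-03, -3.61332425e-06]), 'eef_pos': array([ 0.13041068, -0.55944548,  0.23038492]), 'eef_rot': array([-8.76852885e-04,  9.93465043e-01,  1.14133403e-01,  7.33813185e-05]), 'wrist_force': array([ 0.48088337, -0.56306934,  0.50593409]), 'torque': array([ 0.06939059,  0.00783248, -0.04091174]), 'grasp_force': 0.0, 'opening': 0.9992271735947943}
scene [[ 0.80474072 -0.32985711  0.493545    1.28001909]
 [ 0.59359135  0.43809649 -0.67507094 -0.922187  ]
 [ 0.00645662  0.83622111  0.54835441  0.85990378]
 [ 0.          0.          0.          1.        ]] -0.06433203843218281
top [[-2.67274173e-02  9.80252462e-01 -1.95935591e-01  2.86907251e-01]
 [-9.99630425e-01 -2.71823029e-02  3.67570692e-04  3.23091819e-02]
 [-4.96566850e-03  1.95873002e-01  9.80616698e-01  1.57352050e+00]
 [ 0.00000000e+00  0.00000000e+00  0.00000000e+00  1.00000000e+00]] 0.05410370955023659
```

View pics/scene.png

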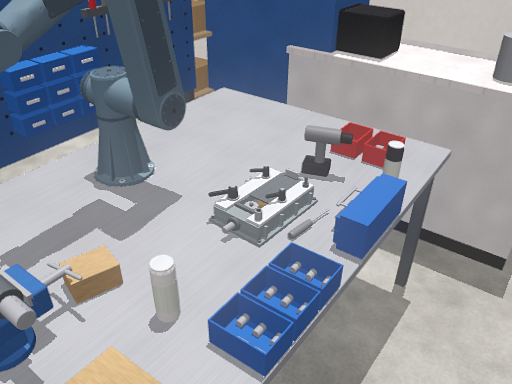

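View pics/top.png

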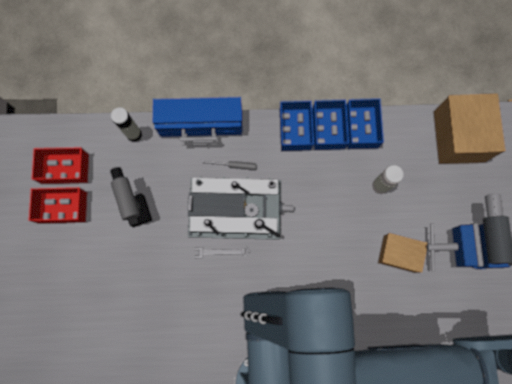

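The scene view shows the gearbox around pixel (265,203) and the top view shows it around (235,208), with the levers black and the dark cover in between. The far side is up in the top view. I'll crop both views, enlarge them, and find the strips by height.

```bash
python3 - <<'E'
from h import *
t=np.load("top.npy",allow_pickle=True).item(); s=np.load("scene.npy",allow_pickle=True).item()
a=cv2.resize(t["pixels"][170:260,180:300],None,fx=5,fy=5,interpolation=cv2.INTER_CUBIC)
b=cv2.resize(s["pixels"][155:245,205:325],None,fx=5,fy=5,interpolation=cv2.INTER_CUBIC)
cv2.imwrite("pics/crop.png",cv2.cvtColor(cv2.resize(np.vstack([a,b]),(400,600)),cv2.COLOR_RGB2BGR))
P=cloud(t)
m=((P[...,2]>.052)&(P[...,2]<.085)); m[:170]=0;m[250:]=0;m[:,:180]=0;m[:,300:]=0
pts=P[m][:,:2].astype(np.float32); print(len(pts),pts.min(0),pts.max(0),cv2.minAreaRect(pts), np.median(P[m][:,2]))
E
```

```text
4059 [ 0.47466213 -0.05959832] [0.6811322  0.26216877] ((0.5776172876358032, 0.10137961804866791), (0.32145607471466064, 0.1981177031993866), 87.29853820800781) 0.06635808207414229
```

View pics/crop.png

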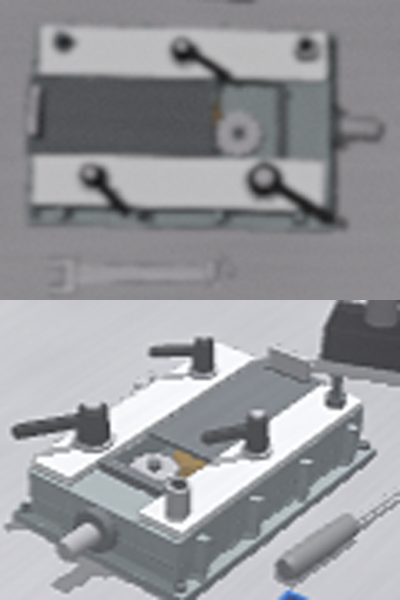

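The top crop shows the long lever's hub at the near right of the gearbox, so in the gearbox frame it stands at (-65,-85). The short levers are at (-65,85) and (65,0), and the tab is at the +y (left) end. The gearbox centre is around (0.575, 0.10). Next I'll move the wrist camera over it.

Emit:
{"name": "carry_out", "arguments": {
  "plan": [
    [[0.0,0.02,0.035,0,0,0,0],[0.01,0.05,0.06,0,0,0,0],[0.03,0.08,0.08,0,0,0,0],[0.055,0.11,0.1,0,0,0,0],[0.08,0.14,0.11,0,0,0,0]]
  ]
}}

```text
time_s: 0.52
eef_pos: [0.2102, -0.4201, 0.3431]
eef_rot: [0.001, 0.994, 0.113, 0.0]
wrist_force: [1.3, -0.7, -0.1]
opening: 0.296
grasp_force: 0.0
```

Emit:
{"name": "carry_out", "arguments": {
  "plan": [
    [[0.025,0.03,0,0,0,0,0],[0.05,0.06,0,0,0,0,0],[0.075,0.09,0,0,0,0,0],[0.1,0.12,0,0,0,0,0],[0.12,0.15,0,0,0,0,0]]
  ]
}}

```text
time_s: 0.93
eef_pos: [0.3309, -0.2687, 0.3409]
eef_rot: [-0.0, 0.993, 0.114, 0.0]
wrist_force: [1.0, 0.3, 0.2]
opening: -0.0
grasp_force: 0.0
```

Emit:
{"name": "carry_out", "arguments": {
  "plan": [
    [[0.02,0.035,0,0,0,0,0],[0.04,0.07,0,0,0,0,0],[0.06,0.1,0,0,0,0,0],[0.08,0.135,0,0,0,0,0],[0.1,0.17,0,0,0,0,0]]
  ]
}}

```text
time_s: 1.35
eef_pos: [0.4303, -0.0987, 0.341]
eef_rot: [0.0, 0.993, 0.114, 0.0]
wrist_force: [0.8, 0.0, -0.2]
opening: -0.003
grasp_force: 0.0
```

Emit:
{"name": "carry_out", "arguments": {
  "plan": [
    [[0.02,0.035,0,0,0,0,0],[0.04,0.07,0,0,0,0,0],[0.06,0.1,0,0,0,0,0],[0.08,0.135,0,0,0,0,0],[0.09,0.17,0,0,0,0,0]]
  ]
}}

```text
time_s: 1.77
eef_pos: [0.5211, 0.0713, 0.3404]
eef_rot: [-0.0, 0.993, 0.114, -0.0]
wrist_force: [0.7, 0.5, 0.9]
opening: -0.001
grasp_force: 0.0
```

```bash
python3 - <<'E'
from h import *
o=get_obs(); print(o["eef_pos"],o["eef_rot"],o["q"],o["time_s"],o["opening"])
c=camera("wrist"); cv2.imwrite("pics/w1.png",cv2.cvtColor(c["pixels"],cv2.COLOR_RGB2BGR)); np.save("w1.npy",c,allow_pickle=True); print(c["cam_to_world"],c["k1"])
E
```

```text
[0.52105196 0.0712716  0.34042243] [-3.12425293e-05  9.93465653e-01  1.14131369e-01 -1.58910351e-04] [-8.99695772e-02 -1.56003493e-03  1.58554330e+00 -3.31098359e-06
  1.55793327e+00  1.25206557e+00] 1.7667 -0.0014168249692909519
[[ 2.25864792e-01  9.26999074e-01  2.99429143e-01  5.98636520e-01]
 [-9.74158489e-01  2.14748229e-01  6.99888285e-02  8.85191870e-02]
 [ 5.77700847e-04 -3.07499454e-01  9.51548082e-01  4.83208387e-01]
 [ 0.00000000e+00  0.00000000e+00  0.00000000e+00  1.00000000e+00]] -0.004058471409206955
```

View pics/w1.png

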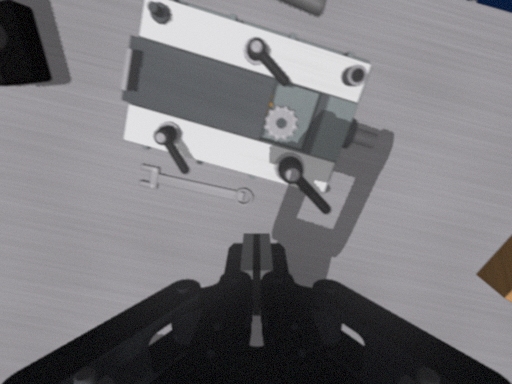

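The wrist view shows the hub tops near (291,170) for the long bolt, and (166,135) and (257,47) for the short ones. The lever ends are near (327,210), (185,169) and (287,82). The tab is near (130,70). The socket (353,75) and hexbolt (159,10) sit on the far strip. Next I'll measure these points.

```bash
python3 - <<'E'
from h import *
c=np.load("w1.npy",allow_pickle=True).item(); P=cloud(c)
hsv=cv2.cvtColor(c["pixels"],cv2.COLOR_RGB2HSV)
w=((hsv[...,2]>200)&(abs(P[...,2]-.07)<.004)); 
n,l,st,_=cv2.connectedComponentsWithStats(w.astype(np.uint8))
for i in range(1,n):
    if st[i,4]>1500:
        v,u=np.where(l==i); g=onplane(c,np.c_[u,v],.07)[:,:2].astype(np.float32); print("strip",st[i],cv2.minAreaRect(g),np.median(P[l==i][:,2]))
m=((P[...,2]>.083)&(P[...,2]<.125)); m[215:]=0
n,l,st,cen=cv2.connectedComponentsWithStats(m.astype(np.uint8))
for i in range(1,n):
    if st[i,4]>40:
        q=P[l==i]; top=q[q[:,2]>.104]; lev=q[(q[:,2]<.1045)]
        print(cen[i],st[i,4],"zmax",np.percentile(q[:,2],98),"topc",top[:,:2].mean(0) if len(top) else None,len(top))
        r=cv2.minAreaRect(q[:,:2].astype(np.float32)); print("   rect",np.round(r[0],4),np.round(r[1],4),r[2])
        if len(top):
            h=top[:,:2].mean(0); d=q[:,:2]-h; R=np.hypot(*d.T); f=d[R>.03]; print("   lever ang",np.degrees(np.arctan2(*f.mean(0)[::-1]))%360,"reach",R.max())
E
```

```text
strip [ 141    0  229  101 7431] ((0.6482307314872742, 0.09907464683055878), (0.2862413227558136, 0.047139253467321396), 87.10702514648438) 0.07021072359756203
strip [ 125  105  160   78 4267] ((0.5167807340621948, 0.13486745953559875), (0.228102445602417, 0.04719870164990425), 87.10970306396484) 0.07000369184085853
[156.07594937   9.34810127] 158 zmax 0.10576111711476537 topc [0.66045971 0.21879222] 54
   rect [0.6605 0.219 ] [0.0117 0.0103] 52.641624450683594
   lever ang nan reach 0.0061828343611615945
[267.70441989  60.46546961] 724 zmax 0.11394215756763111 topc [0.64583159 0.09752353] 265
   rect [0.6318 0.0799] [0.0643 0.0212] 52.12666702270508
   lever ang 237.09541341133985 reach 0.054887695183994764
[128.09497207  69.17318436] 358 zmax 0.09159872058263856 topc None 0
   rect [0.5892 0.2468] [0.0091 0.0486] 86.45690155029297
[356.6701847   75.65699208] 379 zmax 0.10203029133304017 topc None 0
   rect [ 0.6448 -0.0255] [0.0222 0.0229] 2.750133991241455
[172.19876733 146.05701079] 649 zmax 0.11355555449093677 topc [0.52256911 0.18797466] 221
   rect [0.5044 0.1761] [0.066 0.021] 33.84996032714844
   lever ang 220.53560416053125 reach 0.05502758163894373
[302.34689725 181.80874873] 983 zmax 0.11390066377287464 topc [0.51338805 0.01931446] 406
   rect [ 0.4994 -0.0081] [0.0951 0.0315] 62.480186462402344
   lever ang 236.09557666636164 reach 0.07891117953772261<stdin>:17: RuntimeWarning: Mean of empty slice.
  ret = um.true_divide(
```

```bash
python3 - <<'E'
from h import *
t=np.load("top.npy",allow_pickle=True).item(); w=np.load("w1.npy",allow_pickle=True).item(); s=np.load("scene.npy",allow_pickle=True).item()
for n,c in (("t",t),("w",w),("s",s)):
    P=cloud(c); m=(P[...,2]>.03)&(P[...,1]>.265)&(P[...,1]<.6)&(P[...,0]>.35)&(P[...,0]<.7)&(P[...,2]<.25)
    print(n,m.sum(), P[m].min(0),P[m].max(0))
    m=(P[...,2]>.13)&(P[...,1]>-.2)&(P[...,1]<.6)&(P[...,0]>.35)&(P[...,0]<.75)&(P[...,2]<.25)
    print(n,m.sum(), P[m].min(0) if m.any() else '',P[m].max(0) if m.any() else '')
# triangulation of hub tops: wrist vs top/scene
def ray(c,uv):
    a=onplane(c,uv,.2)[0];b=onplane(c,uv,.0)[0];d=b-a;return a,d/np.linalg.norm(d)
def tri(r1,r2):
    A=[];B=[]
    M=sum(np.eye(3)-np.outer(d,d) for a,d in(r1,r2)); b=sum((np.eye(3)-np.outer(d,d))@a for a,d in(r1,r2)); return np.linalg.solve(M,b)
for nm,uw,ut in(("long",(291,172),(258.9,223.5)),("s_near",(165,136),(207.7,222.4)),("s_far",(257,46),(234.4,185)),("tab",(128,69),(190.8,203))):
    print(nm,tri(ray(w,uw),ray(t,ut)).round(4))
E
```

```text
t 1267 [0.52084561 0.39235781 0.03005769] [0.69565704 0.49434022 0.1878474 ]
t 912 [0.52303648 0.39919522 0.13164909] [0.69565704 0.49434022 0.1878474 ]
w 2560 [0.52777126 0.38790565 0.03000287] [0.63849383 0.43920574 0.05851358]
w 0  
s 1172 [0.52931858 0.38629583 0.030262  ] [0.69998728 0.48781672 0.18352819]
s 690 [0.53229714 0.39023948 0.13022776] [0.69998728 0.48781672 0.18352819]
long [0.5094 0.0203 0.0887]
s_near [0.5184 0.1909 0.0859]
s_far [0.6604 0.1021 0.0091]
tab [0.5878 0.248  0.0798]
```

Emit:
{"name": "carry_out", "arguments": {
  "plan": [
    [[0.012,0.038,0,0,0,-0.06,0],[0.024,0.076,0,0,0,-0.12,0],[0.036,0.114,0,0,0,-0.18,0],[0.048,0.152,0,0,0,-0.24,0],[0.06,0.19,0,0,0,-0.28,0]]
  ]
}}

```text
time_s: 2.23
eef_pos: [0.5799, 0.2613, 0.3405]
eef_rot: [0.0, 1.0, -0.027, -0.0]
wrist_force: [0.8, -0.6, 1.5]
opening: -0.002
grasp_force: 0.0
```

Emit:
{"name": "carry_out", "arguments": {
  "plan": [
    [[0.01,0.026,-0.02,0,0,0,0],[0.01,0.026,-0.06,0,0,0,0],[0.01,0.026,-0.1,0,0,0,0],[0.01,0.026,-0.14,0,0,0,0],[0.01,0.026,-0.18,0,0,0,0]]
  ]
}}

```text
time_s: 2.65
eef_pos: [0.5892, 0.2856, 0.1588]
eef_rot: [0.0, 1.0, -0.025, -0.0]
wrist_force: [0.5, 0.6, 0.4]
opening: -0.005
grasp_force: 0.0
```

Emit:
{"name": "carry_out", "arguments": {
  "plan": [
    [[0,0,-0.03,0,0,0,0],[0,0,-0.055,0,0,0,0],[0,0,-0.072,0,0,0,0],[0,0,-0.082,0,0,0,0],[0,0,-0.082,0,0,0,0]]
  ]
}}

```text
time_s: 3.07
eef_pos: [0.5878, 0.2847, 0.0758]
eef_rot: [0.001, 1.0, -0.026, -0.003]
wrist_force: [-0.8, 0.4, -1.1]
opening: -0.001
grasp_force: 0.0
```

Emit:
{"name": "carry_out", "arguments": {
  "plan": [
    [[0,-0.01,0,0,0,0,0],[0,-0.02,0,0,0,0,0],[0,-0.03,0,0,0,0,0],[0,-0.04,0,0,0,0,0],[-0.001,-0.05,0,0,0,0,0]]
  ]
}}

```text
time_s: 3.48
eef_pos: [0.5897, 0.2347, 0.0807]
eef_rot: [-0.001, 1.0, -0.026, 0.001]
wrist_force: [-0.3, 5.0, 3.1]
opening: -0.001
grasp_force: 2.4
```

Emit:
{"name": "carry_out", "arguments": {
  "plan": [
    [[0,-0.006,0,0,0,0,0],[-0.001,-0.012,0,0,0,0,0],[-0.001,-0.018,0,0,0,0,0],[-0.001,-0.022,0,0,0,0,0],[-0.001,-0.025,0,0,0,0,0]]
  ]
}}

```text
time_s: 3.9
eef_pos: [0.5887, 0.2098, 0.0801]
eef_rot: [-0.0, 1.0, -0.026, 0.001]
wrist_force: [-1.6, 3.6, 6.3]
opening: 0.003
grasp_force: 2.6
```

Emit:
{"name": "carry_out", "arguments": {
  "plan": [
    [[0,-0.003,0,0,0,0,0],[0,-0.006,0,0,0,0,0],[-0.001,-0.009,0,0,0,0,0],[-0.001,-0.012,0,0,0,0,0],[-0.001,-0.012,0,0,0,0,0]]
  ]
}}

```text
time_s: 4.32
eef_pos: [0.5884, 0.2027, 0.0803]
eef_rot: [-0.004, 1.0, -0.026, 0.002]
wrist_force: [3.1, 22.0, 1.1]
opening: -0.001
grasp_force: 10.1
```

Emit:
{"name": "carry_out", "arguments": {
  "plan": [
    [[0,-0.002,0,0,0,0,0],[0,-0.004,0,0,0,0,0],[0,-0.004,0,0,0,0,0],[0,-0.004,0,0,0,0,0],[0,-0.004,0,0,0,0,0]]
  ]
}}

```text
time_s: 4.73
eef_pos: [0.5884, 0.2023, 0.0804]
eef_rot: [-0.006, 1.0, -0.025, 0.003]
wrist_force: [4.4, 34.5, -0.9]
opening: -0.004
grasp_force: 15.4
```

Emit:
{"name": "carry_out", "arguments": {
  "plan": [
    [[0,0.015,0,0,0,0,0],[0,0.035,0.0,0,0,0,0],[0,0.035,0.04,0,0,0,0],[0,0.035,0.08,0,0,0,0],[0,0.035,0.12,0,0,0,0]]
  ]
}}

```text
time_s: 5.15
eef_pos: [0.5859, 0.2286, 0.1987]
eef_rot: [0.001, 1.0, -0.025, -0.002]
wrist_force: [1.4, -0.3, -0.4]
opening: 0.001
grasp_force: 0.0
```

Emit:
{"name": "carry_out", "arguments": {
  "plan": [
    [[-0.012,-0.025,0.025,0,0,0,0],[-0.024,-0.05,0.05,0,0,0,0],[-0.036,-0.075,0.075,0,0,0,0],[-0.05,-0.1,0.1,0,0,0,0],[-0.067,-0.125,0.12,0,0,0,0]]
  ]
}}

```text
time_s: 5.57
eef_pos: [0.5196, 0.1023, 0.3207]
eef_rot: [0.001, 1.0, -0.026, 0.001]
wrist_force: [0.7, -0.1, 0.4]
opening: 0.003
grasp_force: 0.0
```

Emit:
{"name": "carry_out", "arguments": {
  "plan": [
    [[0,-0.035,0,0,0,0,0],[0,-0.06,0,0,0,0,0],[0,-0.06,0,0,0,0,0],[0,-0.06,0,0,0,0,0],[0,-0.06,0,0,0,0,0]]
  ]
}}

```text
time_s: 5.98
eef_pos: [0.5197, 0.0442, 0.3186]
eef_rot: [0.0, 1.0, -0.026, -0.0]
wrist_force: [-0.6, 0.5, -0.4]
opening: -0.002
grasp_force: 0.0
```

```bash
cat > meas.py <<'E'
from h import *
import sys
def meas(name):
    o=get_obs(); print(o["eef_pos"].round(4),o["eef_rot"].round(3),o["time_s"],o["q"].round(2))
    c=camera("wrist"); cv2.imwrite(f"pics/{name}.png",cv2.cvtColor(c["pixels"],cv2.COLOR_RGB2BGR)); P=cloud(c)
    m=((P[...,2]>.083)&(P[...,2]<.125)); m[225:]=0
    n,l,st,cen=cv2.connectedComponentsWithStats(m.astype(np.uint8))
    for i in range(1,n):
        if st[i,4]<=40: continue
        q=P[l==i]; top=q[q[:,2]>.106]
        r=cv2.minAreaRect(q[:,:2].astype(np.float32)); print(cen[i].round(),"rect",np.round(r[0],4),np.round(r[1],4),round(r[2],1),"zmax",np.percentile(q[:,2],98).round(4))
        if len(top)>50:
            h=top[:,:2].mean(0); d=q[:,:2]-h; R=np.hypot(*d.T); f=d[R>.03].mean(0); print("   hub",h.round(4),"lever ang",(np.degrees(np.arctan2(f[1],f[0]))%360).round(1),"reach",R.max().round(4))
meas(sys.argv[1])
E
python3 meas.py w2
```

```text
[0.5197 0.0442 0.3186] [ 0.     1.    -0.026 -0.   ] 5.9833 [-0.14 -0.    1.63 -0.    1.52  1.48]
[313.  46.] rect [ 0.6445 -0.0261] [0.0229 0.0221] 64.0 zmax 0.1024
[90. 44.] rect [0.6604 0.219 ] [0.0111 0.0108] 49.2 zmax 0.1057
[215.  59.] rect [0.632 0.08 ] [0.0648 0.0226] 50.7 zmax 0.1141
   hub [0.646  0.0971] lever ang 237.1 reach 0.0549
[135. 110.] rect [0.5863 0.1854] [0.0087 0.0488] 87.4 zmax 0.0912
[291. 173.] rect [ 0.4991 -0.0082] [0.095  0.0304] 61.3 zmax 0.1139
   hub [0.5137 0.0195] lever ang 236.3 reach 0.0791
[148. 173.] rect [0.5071 0.1723] [0.0668 0.0213] 45.6 zmax 0.1135
   hub [0.5223 0.1876] lever ang 220.9 reach 0.0551
```

View pics/w2.png

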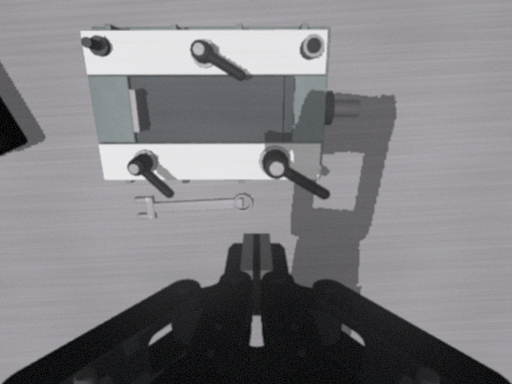

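The cover has moved 61.5 mm and sits flush at the slot end (285,110), so it's home. The tab is at (135,110), and the socket and hexbolt haven't moved. Next is the long lever: I'll lower the finger behind it, then sweep clockwise around the hub on a 62 mm circle.

Emit:
{"name": "carry_out", "arguments": {
  "plan": [
    [[-0.003,-0.035,0,0,0,0,0],[-0.006,-0.065,-0.015,0,0,0,0],[-0.009,-0.0865,-0.04,0,0,0,0],[-0.009,-0.0865,-0.08,0,0,0,0],[-0.009,-0.0865,-0.12,0,0,0,0]]
  ]
}}

```text
time_s: 6.45
eef_pos: [0.5118, -0.0426, 0.1987]
eef_rot: [0.001, 1.0, -0.026, 0.002]
wrist_force: [0.6, -0.8, -0.4]
opening: 0.0
grasp_force: 0.0
```

Emit:
{"name": "carry_out", "arguments": {
  "plan": [
    [[0,0,-0.04,0,0,0,0],[0,0,-0.08,0,0,0,0],[0,0,-0.1,0,0,0,0],[0,0,-0.1145,0,0,0,0],[0,0,-0.1145,0,0,0,0]]
  ]
}}

```text
time_s: 6.87
eef_pos: [0.508, -0.0401, 0.0805]
eef_rot: [-0.001, 1.0, -0.025, -0.004]
wrist_force: [-1.0, 0.7, 0.1]
opening: 0.0
grasp_force: 0.0
```

```bash
python3 - <<'E'
import numpy as np
for n,h,r,a0,a1 in(("long",(.5137,.0195),.062,267,138),("near",(.5223,.1876),.047,260,144),("far",(.646,.0971),.047,276,144)):
    print(n)
    a=np.r_[np.arange(a0,a1,-9),a1]; p=np.c_[np.cos(np.radians(a)),np.sin(np.radians(a))]*r+h
    for x,y in zip(a,p): print(x,y.round(4))
E
```

```text
long
267 [ 0.5105 -0.0424]
258 [ 0.5008 -0.0411]
249 [ 0.4915 -0.0384]
240 [ 0.4827 -0.0342]
231 [ 0.4747 -0.0287]
222 [ 0.4676 -0.022 ]
213 [ 0.4617 -0.0143]
204 [ 0.4571 -0.0057]
195 [0.4538 0.0035]
186 [0.452 0.013]
177 [0.4518 0.0227]
168 [0.4531 0.0324]
159 [0.4558 0.0417]
150 [0.46   0.0505]
141 [0.4655 0.0585]
138 [0.4676 0.061 ]
near
260 [0.5141 0.1413]
251 [0.507  0.1432]
242 [0.5002 0.1461]
233 [0.494  0.1501]
224 [0.4885 0.155 ]
215 [0.4838 0.1606]
206 [0.4801 0.167 ]
197 [0.4774 0.1739]
188 [0.4758 0.1811]
179 [0.4753 0.1884]
170 [0.476  0.1958]
161 [0.4779 0.2029]
152 [0.4808 0.2097]
144 [0.4843 0.2152]
far
276 [0.6509 0.0504]
267 [0.6435 0.0502]
258 [0.6362 0.0511]
249 [0.6292 0.0532]
240 [0.6225 0.0564]
231 [0.6164 0.0606]
222 [0.6111 0.0657]
213 [0.6066 0.0715]
204 [0.6031 0.078 ]
195 [0.6006 0.0849]
186 [0.5993 0.0922]
177 [0.5991 0.0996]
168 [0.6    0.1069]
159 [0.6021 0.1139]
150 [0.6053 0.1206]
144 [0.608  0.1247]
```

Emit:
{"name": "carry_out", "arguments": {
  "plan": [
    [[-0.0097,0.0013,0,0,0,0,0],[-0.019,0.004,0,0,0,0,0],[-0.0278,0.0082,0,0,0,0,0],[-0.0358,0.0137,0,0,0,0,0],[-0.0429,0.0204,0,0,0,0,0]]
  ]
}}

```text
time_s: 7.28
eef_pos: [0.4694, -0.0222, 0.0868]
eef_rot: [0.001, 1.0, -0.026, 0.003]
wrist_force: [5.6, -1.3, 0.7]
opening: -0.001
grasp_force: 2.2
```

Emit:
{"name": "carry_out", "arguments": {
  "plan": [
    [[-0.0059,0.0077,0,0,0,0,0],[-0.0105,0.0163,0,0,0,0,0],[-0.0138,0.0255,0,0,0,0,0],[-0.0156,0.035,0,0,0,0,0],[-0.0158,0.0447,0,0,0,0,0]]
  ]
}}

```text
time_s: 7.7
eef_pos: [0.4531, 0.0224, 0.0867]
eef_rot: [0.001, 1.0, -0.025, 0.002]
wrist_force: [2.5, -5.6, 1.5]
opening: 0.0
grasp_force: 2.2
```

Emit:
{"name": "carry_out", "arguments": {
  "plan": [
    [[0.0013,0.0097,0,0,0,0,0],[0.004,0.019,0,0,0,0,0],[0.0082,0.0278,0,0,0,0,0],[0.0137,0.0358,0,0,0,0,0],[0.0137,0.0358,0,0,0,0,0]]
  ]
}}

```text
time_s: 8.12
eef_pos: [0.4664, 0.06, 0.0853]
eef_rot: [-0.0, 1.0, -0.025, 0.001]
wrist_force: [-0.5, -0.6, 0.5]
opening: -0.002
grasp_force: 0.3
```

Emit:
{"name": "carry_out", "arguments": {
  "plan": [
    [[0.002,0.0025,0,0,0,0,0],[0.004,0.005,0,0,0,0,0],[0.0055,0.0065,0,0,0,0,0],[0.0055,0.0065,0,0,0,0,0],[0.0055,0.0065,0,0,0,0,0]]
  ]
}}

```text
time_s: 8.53
eef_pos: [0.4693, 0.0634, 0.0843]
eef_rot: [0.002, 1.0, -0.025, -0.003]
wrist_force: [-10.7, -11.7, 10.0]
opening: -0.006
grasp_force: 7.5
```

Emit:
{"name": "carry_out", "arguments": {
  "plan": [
    [[0.001,0.0015,0,0,0,0,0],[-0.012,-0.015,0,0,0,0,0],[-0.012,-0.015,0.035,0,0,0,0],[-0.012,-0.015,0.075,0,0,0,0],[-0.012,-0.01,0.115,0,0,0,0]]
  ]
}}

```text
time_s: 8.95
eef_pos: [0.4584, 0.055, 0.2001]
eef_rot: [-0.001, 1.0, -0.026, -0.001]
wrist_force: [0.3, -0.4, -0.6]
opening: 0.002
grasp_force: 0.0
```

Emit:
{"name": "carry_out", "arguments": {
  "plan": [
    [[0.01,0.01,0.035,0,0,0,0],[0.02,0.02,0.07,0,0,0,0],[0.03,0.03,0.1,0,0,0,0],[0.03,0.03,0.11,0,0,0,0],[0.03,0.03,0.11,0,0,0,0]]
  ]
}}

```text
time_s: 9.37
eef_pos: [0.4912, 0.0858, 0.3128]
eef_rot: [-0.0, 1.0, -0.025, 0.003]
wrist_force: [0.4, -0.1, -0.0]
opening: -0.003
grasp_force: 0.0
```

```bash
python3 meas.py w3
```

```text
[0.4912 0.0858 0.3128] [-0.     1.    -0.025  0.003] 9.3667 [-0.07 -0.06  1.69  0.    1.5   1.55]
[352.  16.] rect [ 0.6442 -0.0249] [0.0227 0.0237] 42.9 zmax 0.1022
[122.  12.] rect [0.6602 0.219 ] [0.0114 0.011 ] 67.9 zmax 0.1052
[250.  29.] rect [0.631  0.0803] [0.0657 0.0218] 52.1 zmax 0.114
   hub [0.6452 0.0974] lever ang 236.7 reach 0.0553
[165.  84.] rect [0.5857 0.1856] [0.0084 0.049 ] 86.9 zmax 0.0914
[294. 151.] rect [0.5011 0.0488] [0.0308 0.0947] 23.8 zmax 0.114
   hub [0.5134 0.0199] lever ang 116.6 reach 0.0789
[178. 151.] rect [0.5067 0.1723] [0.066  0.0208] 44.6 zmax 0.1137
   hub [0.522  0.1879] lever ang 220.7 reach 0.0549
```

The long lever now points to 116.6° in the world frame, which is 119.5° in the gearbox frame, so it's at its stop. The short levers haven't moved. Next is the near short lever.

Emit:
{"name": "carry_out", "arguments": {
  "plan": [
    [[0.012,0.03,-0.02,0,0,0,0],[0.0226,0.0558,-0.045,0,0,0,0],[0.0226,0.0558,-0.085,0,0,0,0],[0.0226,0.0558,-0.12,0,0,0,0],[0.0226,0.0558,-0.15,0,0,0,0]]
  ]
}}

```text
time_s: 9.83
eef_pos: [0.5087, 0.1411, 0.1543]
eef_rot: [0.0, 1.0, -0.025, -0.003]
wrist_force: [1.7, 0.9, 0.0]
opening: -0.002
grasp_force: 0.0
```

Emit:
{"name": "carry_out", "arguments": {
  "plan": [
    [[0,0,-0.03,0,0,0,0],[0,0,-0.06,0,0,0,0],[0,0,-0.076,0,0,0,0],[0,0,-0.076,0,0,0,0],[0,0,-0.076,0,0,0,0]]
  ]
}}

```text
time_s: 10.25
eef_pos: [0.5094, 0.1406, 0.0811]
eef_rot: [0.0, 1.0, -0.026, -0.003]
wrist_force: [0.5, 0.6, 0.8]
opening: 0.003
grasp_force: 0.0
```

Emit:
{"name": "carry_out", "arguments": {
  "plan": [
    [[-0.0071,0.0019,0,0,0,0,0],[-0.0139,0.0048,0,0,0,0,0],[-0.0201,0.0088,0,0,0,0,0],[-0.0256,0.0137,0,0,0,0,0],[-0.0303,0.0193,0,0,0,0,0]]
  ]
}}

```text
time_s: 10.67
eef_pos: [0.4837, 0.1602, 0.0858]
eef_rot: [0.0, 1.0, -0.026, 0.003]
wrist_force: [5.2, -4.3, 0.5]
opening: -0.002
grasp_force: 2.7
```

Emit:
{"name": "carry_out", "arguments": {
  "plan": [
    [[-0.0037,0.0064,0,0,0,0,0],[-0.0064,0.0133,0,0,0,0,0],[-0.008,0.0205,0,0,0,0,0],[-0.0085,0.0278,0,0,0,0,0],[-0.0078,0.0352,0,0,0,0,0]]
  ]
}}

```text
time_s: 11.08
eef_pos: [0.4745, 0.195, 0.0853]
eef_rot: [0.001, 1.0, -0.025, 0.002]
wrist_force: [1.3, -7.8, 2.5]
opening: -0.001
grasp_force: 2.9
```

Emit:
{"name": "carry_out", "arguments": {
  "plan": [
    [[0.0019,0.0071,0,0,0,0,0],[0.0048,0.0139,0,0,0,0,0],[0.0083,0.0194,0,0,0,0,0],[0.0105,0.0225,0,0,0,0,0],[0.0105,0.0225,0,0,0,0,0]]
  ]
}}

```text
time_s: 11.5
eef_pos: [0.4839, 0.2183, 0.0843]
eef_rot: [0.0, 1.0, -0.025, 0.0]
wrist_force: [-1.7, -2.8, 1.7]
opening: -0.001
grasp_force: 1.2
```

Emit:
{"name": "carry_out", "arguments": {
  "plan": [
    [[0.002,0.003,0,0,0,0,0],[0.004,0.0055,0,0,0,0,0],[0.005,0.007,0,0,0,0,0],[0.005,0.007,0,0,0,0,0],[0.005,0.007,0,0,0,0,0]]
  ]
}}

```text
time_s: 11.92
eef_pos: [0.4845, 0.2226, 0.0825]
eef_rot: [0.003, 1.0, -0.025, -0.005]
wrist_force: [-14.5, -12.7, 7.2]
opening: -0.001
grasp_force: 9.5
```

Emit:
{"name": "carry_out", "arguments": {
  "plan": [
    [[-0.015,-0.012,0,0,0,0,0],[-0.018,-0.018,0,0,0,0,0],[-0.018,-0.018,0.035,0,0,0,0],[-0.018,-0.018,0.075,0,0,0,0],[-0.015,-0.018,0.115,0,0,0,0]]
  ]
}}

```text
time_s: 12.33
eef_pos: [0.4734, 0.2072, 0.1998]
eef_rot: [-0.0, 1.0, -0.026, -0.001]
wrist_force: [1.1, -0.1, 0.6]
opening: -0.002
grasp_force: 0.0
```

Emit:
{"name": "carry_out", "arguments": {
  "plan": [
    [[0.01,-0.025,0.03,0,0,0,0],[0.02,-0.05,0.06,0,0,0,0],[0.03,-0.075,0.09,0,0,0,0],[0.04,-0.1,0.1,0,0,0,0],[0.04,-0.12,0.1,0,0,0,0]]
  ]
}}

```text
time_s: 12.75
eef_pos: [0.5178, 0.0855, 0.3038]
eef_rot: [0.0, 1.0, -0.026, 0.005]
wrist_force: [-0.1, 1.1, -0.3]
opening: 0.003
grasp_force: 0.0
```

```bash
python3 meas.py w4
```

```text
[0.5178 0.0855 0.3038] [ 0.     1.    -0.026  0.005] 12.75 [-0.06  0.01  1.65  0.    1.48  1.56]
[353.  43.] rect [ 0.6442 -0.0252] [0.0221 0.0227] 63.5 zmax 0.1023
[123.  40.] rect [0.6599 0.2192] [0.0116 0.0103] 85.6 zmax 0.1057
[252.  56.] rect [0.6353 0.0779] [0.0649 0.0208] 63.3 zmax 0.1139
   hub [0.6458 0.0975] lever ang 237.1 reach 0.0549
[166. 109.] rect [0.5863 0.1854] [0.0086 0.0495] 86.2 zmax 0.0915
[295. 174.] rect [0.5033 0.0493] [0.0308 0.0945] 20.1 zmax 0.1141
   hub [0.5138 0.0201] lever ang 116.5 reach 0.079
[158. 172.] rect [0.5094 0.2068] [0.0233 0.0666] 33.1 zmax 0.1138
   hub [0.5223 0.188 ] lever ang 116.9 reach 0.0564
```

The near short lever is at its stop (116.9° world). Next is the far one.

Emit:
{"name": "carry_out", "arguments": {
  "plan": [
    [[0.036,-0.01,0,0,0,0,0],[0.072,-0.02,-0.01,0,0,0,0],[0.108,-0.03,-0.02,0,0,0,0],[0.134,-0.036,-0.04,0,0,0,0],[0.134,-0.036,-0.08,0,0,0,0]]
  ]
}}

```text
time_s: 13.22
eef_pos: [0.6556, 0.0492, 0.223]
eef_rot: [0.0, 1.0, -0.027, 0.007]
wrist_force: [0.2, -0.1, 0.5]
opening: -0.004
grasp_force: 0.0
```

Emit:
{"name": "carry_out", "arguments": {
  "plan": [
    [[0,0,-0.04,0,0,0,0],[0,0,-0.08,0,0,0,0],[0,0,-0.115,0,0,0,0],[0,0,-0.137,0,0,0,0],[0,0,-0.137,0,0,0,0]]
  ]
}}

```text
time_s: 13.63
eef_pos: [0.644, 0.0519, 0.0753]
eef_rot: [-0.001, 1.0, -0.026, -0.005]
wrist_force: [-1.2, 0.4, -0.2]
opening: 0.001
grasp_force: 0.0
```

Emit:
{"name": "carry_out", "arguments": {
  "plan": [
    [[-0.0074,-0.0002,0,0,0,0,0],[-0.0147,0.0007,0,0,0,0,0],[-0.0217,0.0028,0,0,0,0,0],[-0.0284,0.006,0,0,0,0,0],[-0.0345,0.0102,0,0,0,0,0]]
  ]
}}

```text
time_s: 14.05
eef_pos: [0.6173, 0.0604, 0.0859]
eef_rot: [0.001, 1.0, -0.026, 0.005]
wrist_force: [6.3, -3.0, 0.4]
opening: 0.006
grasp_force: 2.8
```

Emit:
{"name": "carry_out", "arguments": {
  "plan": [
    [[-0.0053,0.0051,0,0,0,0,0],[-0.0098,0.0109,0,0,0,0,0],[-0.0133,0.0174,0,0,0,0,0],[-0.0158,0.0243,0,0,0,0,0],[-0.0171,0.0316,0,0,0,0,0]]
  ]
}}

```text
time_s: 14.47
eef_pos: [0.5997, 0.0915, 0.086]
eef_rot: [0.001, 1.0, -0.026, 0.005]
wrist_force: [3.4, -6.9, 0.8]
opening: 0.002
grasp_force: 3.0
```

Emit:
{"name": "carry_out", "arguments": {
  "plan": [
    [[-0.0002,0.0074,0,0,0,0,0],[0.0007,0.0147,0,0,0,0,0],[0.0028,0.0217,0,0,0,0,0],[0.006,0.0284,0,0,0,0,0],[0.0087,0.0325,0,0,0,0,0]]
  ]
}}

```text
time_s: 14.88
eef_pos: [0.6066, 0.1247, 0.0849]
eef_rot: [0.001, 1.0, -0.026, 0.002]
wrist_force: [-2.5, -5.5, -0.3]
opening: 0.003
grasp_force: 2.2
```

Emit:
{"name": "carry_out", "arguments": {
  "plan": [
    [[0.002,0.003,0,0,0,0,0],[0.004,0.006,0,0,0,0,0],[0.006,0.008,0,0,0,0,0],[0.006,0.008,0,0,0,0,0],[0.006,0.008,0,0,0,0,0]]
  ]
}}

```text
time_s: 15.3
eef_pos: [0.6098, 0.1316, 0.0835]
eef_rot: [0.002, 1.0, -0.025, -0.001]
wrist_force: [-8.6, -8.8, 4.5]
opening: -0.002
grasp_force: 6.5
```

Emit:
{"name": "carry_out", "arguments": {
  "plan": [
    [[0.001,0.0015,0,0,0,0,0],[0.002,0.003,0,0,0,0,0],[0.002,0.003,0,0,0,0,0],[0.002,0.003,0,0,0,0,0],[0.002,0.003,0,0,0,0,0]]
  ]
}}

```text
time_s: 15.72
eef_pos: [0.6101, 0.1322, 0.0833]
eef_rot: [0.004, 1.0, -0.026, -0.003]
wrist_force: [-16.2, -17.1, 8.6]
opening: -0.001
grasp_force: 11.3
```

Emit:
{"name": "carry_out", "arguments": {
  "plan": [
    [[-0.015,-0.014,0,0,0,0,0],[-0.02,-0.018,0,0,0,0,0],[-0.02,-0.018,0.035,0,0,0,0],[-0.02,-0.018,0.075,0,0,0,0],[-0.02,-0.018,0.115,0,0,0,0]]
  ]
}}

```text
time_s: 16.13
eef_pos: [0.593, 0.1187, 0.1992]
eef_rot: [-0.0, 1.0, -0.026, 0.001]
wrist_force: [1.7, 0.7, -0.8]
opening: 0.003
grasp_force: 0.0
```

Emit:
{"name": "carry_out", "arguments": {
  "plan": [
    [[-0.025,-0.01,0.03,0,0,0,0],[-0.05,-0.02,0.06,0,0,0,0],[-0.075,-0.03,0.09,0,0,0,0],[-0.085,-0.03,0.11,0,0,0,0],[-0.085,-0.03,0.11,0,0,0,0]]
  ]
}}

```text
time_s: 16.55
eef_pos: [0.5093, 0.0886, 0.3145]
eef_rot: [-0.0, 1.0, -0.026, 0.006]
wrist_force: [0.8, 1.2, -0.1]
opening: -0.002
grasp_force: 0.0
```

```bash
python3 meas.py w5
```

```text
[0.5093 0.0886 0.3145] [-0.     1.    -0.026  0.006] 16.55 [-0.06 -0.02  1.65  0.    1.49  1.56]
[353.  37.] rect [ 0.644  -0.0253] [0.0224 0.023 ] 88.9 zmax 0.1023
[128.  33.] rect [0.6603 0.2188] [0.0111 0.0106] 42.8 zmax 0.1051
[227.  49.] rect [0.638 0.118] [0.0208 0.0664] 20.0 zmax 0.114
   hub [0.6455 0.0975] lever ang 116.0 reach 0.0551
[170. 102.] rect [0.5863 0.1856] [0.0085 0.0489] 86.8 zmax 0.0916
[296. 166.] rect [0.5001 0.0485] [0.0301 0.096 ] 26.2 zmax 0.1139
   hub [0.5136 0.0199] lever ang 116.5 reach 0.0797
[162. 164.] rect [0.5097 0.2067] [0.0227 0.0659] 33.1 zmax 0.1136
   hub [0.5221 0.1881] lever ang 116.8 reach 0.0557
```

View pics/w5.png

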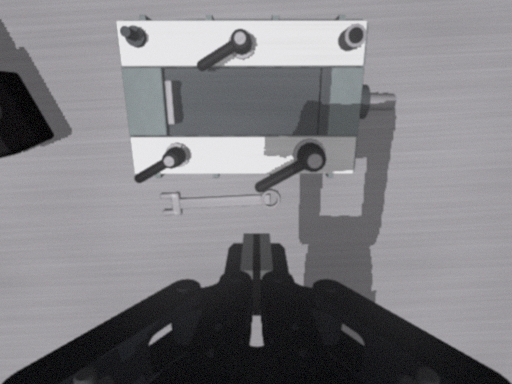

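The picture shows all three levers, at (285,172), (155,167) and (220,52), turned to about 116–117° world, which is their end stops. The cover is home, with its tab at (170,102), and the socket, hexbolt and wrench haven't moved.

```bash
python3 -c "
from bench import hand_in; print(hand_in())"
```

```text
the job is handed in; nothing more can be done
None
```

The cover is pushed home and all three bolts are turned to their end stops, the long lever first and then the two short ones. The last wrist picture shows the socket, hexbolt and wrench where they were, and the job was handed in at about 16.6 s.

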